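Set and lock the indexing dial of a luthier's drilling jig

TASK

On the drilling jig, push the aluminium dial round by its upright peg with a fingertip, gently, until the dial's black index line points straight at the tip of the brass pointer on the scale ring. Then push the lock lever anticlockwise (seen from above) all the way to its stop and leave the dial lined up. Do not shift or lift the jig, leave the pointer where it is, and leave the other things on the bench alone.

Things in the scene. Friction and masses are not known exactly. Their poses are not given: they have to be found in the camera images.
- jig: Drilling jig, loose on the bench, 2.7 to 3.5 kg: plywood base 190 mm (x) by 290 mm (y) by 40 mm high. Origin: centre of its underside; z up. Dial centre at (0, +40 mm), lever pivot at (0, -105 mm) in its frame. Round the dial lies a fixed scale ring, radius 100 mm, top 49 mm above the bench, with equal lines every 15 degrees.
- dial (a joint): Angle of the dial (rad), positive anticlockwise seen from above; at 0 the index line points along the jig's +x. Turns freely more than a full turn either way from any start (stops at -6.6 and +6.6). Stiff: 0.07 N m of friction (about 1.5 N at the peg); it stays where it is left.
- dial_center (a point): On the dial's axis, on the dial's top face, 60 mm above the bench. The dial is an aluminium disc of radius 72 mm; a low dark hub (radius 16 mm) stands 6 mm higher at its centre.
- index_mark (a point): Outer end of the dial's index line (black radial line 3 mm wide, from 26 to 72 mm radius, on the far side of the axis from the peg): the point 75 mm from the dial's axis, turning with the dial.
- dial_peg (a point): Centre of the top of the dial's upright steel peg: 16 mm in diameter, 36 mm tall (60 to 96 mm above the bench), 52 mm from the dial's axis, exactly across the axis from the index line (180 degrees). Push its side square to the radius (along its circle): a strongly oblique push or a finger corner wedged against it binds and the force climbs.
- pointer_tip (a point): The point 75 mm from the dial's axis at the tip of the brass pointer, a tab 24 mm wide with an inward-pointing tip on the scale ring, reaching out to 110 mm from the axis, its top (screw head included) at most 62 mm above the bench. Lined up means index_mark coincides with this point. The pointer sits by stiff friction; leave it.
- lock_lever (a joint): Angle of the lock lever (rad), positive anticlockwise seen from above; 0 = fully unlocked, 1.4 = stop, fully locked. It is unlocked at the start (0 to 0.3). Friction 0.06 N m (about 1 N at its peg); it stays where it is left.
- lever_pivot (a point): On the lever's vertical pivot axis, 64 mm above the bench.
- lever_peg (a point): Centre of the top of the upright black peg at the lever's free end: 16 mm in diameter, from 54 to 90 mm above the bench, 60 mm from the pivot. The lever bar itself is 14 mm wide and its top 62 mm above the bench.
- thumb_nut: Bystander: loose brass thumb nut, 26 mm wide, 16 mm tall, standing on the jig's base at about (+70, -118) mm in the jig's frame. Origin: centre of its underside.
- screwdriver: Bystander: screwdriver 170 mm long lying on the bench between the robot and the jig.
- bridge_blank: Bystander: dark wooden bridge blank 32 x 130 x 11 mm lying behind the jig.
- glue_bottle: Bystander: white glue bottle, 48 mm wide, 110 mm tall, right of the jig.
- glass_jar: Bystander: open glass jar 68 mm wide, 85 mm tall, right of the jig.
- wax_can: Bystander: low aluminium can 72 mm wide, 55 mm tall, at the left.

How it is judged:
On the way, in this order (a step that is already met when the one before it is completed fails the run):
1. the dial's index line is lined up with the brass pointer and at rest, the lever still unlocked (horizontal distance between index_mark and pointer_tip below 0.004 m and velocity of joint dial between -0.05 and 0.05 rad/s and value of joint lock_lever below 0.5 rad), for 0.3 s.
2. the lock lever is pushed round to its stop (value of joint lock_lever above 1.25 rad), for 0.2 s.
At the end, for the whole second after the job is handed in: The end of the dial's index line is within 4 mm (about 3 degrees) of the pointer's tip, the dial is still, the lock lever stands within 0.15 rad of its stop, and the jig stands flat on the bench, at rest (horizontal distance between index_mark and pointer_tip below 0.004 m and velocity of joint dial between -0.05 and 0.05 rad/s and value of joint lock_lever above 1.25 rad and height (world z) of jig below 0.005 m and angle between jig's own z axis and vertical below 0.03 rad and linear speed of jig below 0.01 m/s); the robot touches nothing.
It fails at once if the jig is lifted or tipped (height (world z) of jig above 0.008 m or angle between jig's own z axis and vertical above 0.06 rad).
It fails at once if the jig is shifted by more than 15 mm (distance of jig from where it was at the start of the episode above 0.015 m).
It fails at once if the brass pointer is moved by more than 15 mm (distance of pointer_tip from where it was at the start of the episode above 0.015 m).
It fails at once if the jig or its dial or lever is pushed or squeezed with more than 25 N (contact force between any of the arm, the fingers and jig above 25 N).
It fails at once if another thing on the bench is moved by more than 25 mm (distance of any of thumb_nut, screwdriver, bridge_blank, glue_bottle, glass_jar, wax_can from where it was at the start of the episode above 0.025 m).
It also fails if it takes over 58 s, if anything falls off the work surface, if the arm or the gripper's body presses on something with over 40 N, if the wrist force passes 120 N, or if a joint passes its speed limit or range.

ROBOT

A 6-joint arm with a two-finger parallel gripper is mounted at the origin on the work surface. World frame = base frame: x ahead of the robot, y to its left, z up, the work surface at z = 0. Lengths are in m, angles in rad, forces in N, time in s.
With the tool pointing down it reaches from about 0.35 to 0.775 m from the base axis. Payload 5.5 kg.
Tool frame: the origin (TCP) lies at the very end of the fingers, on their centre line; the grasp point (between the pads) lies 19 mm behind it; z points along the fingers, y is the line along which they close (so a half turn about z gives the same grasp; the last joint's range is limited). The gripper opens to 85 mm and grips with 20 to 120 N. Pads are 22 mm wide; open, the fingers measure 114 mm over their backs; the gripper's body (76 mm by 85 mm) begins 54 mm behind the grasp point. The pads swing forward as they close: fully open they stand 13 mm farther back than shut.
Start: joints at [1.164, 0.313, 0.046, 1.304, 0, 1.431], TCP at [0.152, 0.555, 0.231] pointing down, gripper open.
Joint ranges: [-2.76, 2.76], [-0.86, 1.69], [-1.03, 1.26], [-2.2, 2.34], [-1.47, 1.5], [-3.14, 3.14]. Speed limits (rad/s): [2.57, 2.57, 3.14, 3.14, 3.14, 3.14].

INTERFACE

Orientations are given as a unit quaternion [w, x, y, z].
In Python, from workcell import env, imaging, ticket gives the robot as it stands. The module is installed in compiled form; this text tells all that it offers.
- The arm moves only by the tool apply_moves, never from a script. Its argument "rows" is a list of rows, each an object with "xyz": the shift along the tool's x, y, z in mm, a list of three; "turn": the turn, a rotation vector about the tool's x, y, z in rad, a list of three; "grip": the opening, from 0 (shut) to 1 (fully open). A call has 1 to 12 rows; each row is the pose to reach, as a shift and turn from the pose commanded when the call began, along the tool's axes at that moment; what a row does not reach only later rows make up. A row lasts 1/12 s, in which the tool goes at most 41.7 mm and 7.16 degrees, less where a joint would pass 70% of its speed; a pose out of reach is approached as far as the arm can. A call with a gripper value outside its range is refused whole. The fingers move at their own pace and stop on an object; "force" is the grip in N (left out, the last holds). Time passes only in rows, so rows that repeat a pose let the fingers close. It gives the time, the measured TCP pose, the force, the opening and the grip force at its end, in the units of the state.
- env.get_state(): the state, without advancing time (a new reading comes with each control period).
- imaging.read_camera(name): name is "scene" or "top" or "wrist"; returns a dict with "color" (480x640x3 uint8, blue, green, red), "z_map" (480x640 float32, m along the optical axis (not along the pixel's ray), 0 where there is no reading), "camera_matrix" (3x3 intrinsics, pixels), "view" (4x4, takes a point from world to camera coordinates). Camera axes: x right, y down, z forward; pixel columns grow to the right and rows downward; lengths in m; the calibration is good to about 2 mm. A picture is of the moment at which its call begins.
- ticket.hand_in(): hands the job in; it is judged then, once.
The state is a dict: "clock": time; "joint_pos": joint angles; "qvel": joint speeds; "tau": joint torques, N m; "tcp_pos": TCP position; "orientation": TCP orientation; "wrist_force": force on the tool from outside, world axes, zero at the start; "ft_torque": the same for the moment, N m; "finger_gap": finger opening in m; "grip_force": force on a finger pad.
Only numpy, scipy, OpenCV 4.12 (cv2) and the standard library are available. Lean on these libraries where they do the work, as an engineer would, in place of code of your own. Each camera call takes 0.05 s, during which the arm holds its last target. There are 200 camera calls.

## Working session

There is one attempt and no reset: what is moved stays moved. The work goes in short steps, Python scripts to look and compute and a tool call to move; the robot and the scene stay as the last step left them, time stands still between calls to the robot, and variables do not carry over. Pictures are saved under pics/ and viewed, at most 10 in all, crops included, and the job is handed in when it is done.

Besides the shell and the picture viewer there is one more tool, called after ">>>" as name([rows], argument=value, ...), one row to a line, values as JSON. apply_moves: Moves the arm, as the interface text tells. Its arguments: {"type":"object","properties":{"rows":{"type":"array"},"force":{"type":"number"}},"required":["rows"]}

```bash
mkdir -p pics; cat > h.py <<'E'
import numpy as np, cv2
from workcell import env, imaging, ticket
def world(c,u,v,z=None):
    K=c["camera_matrix"];V=c["view"];R=V[:3,:3];t=V[:3,3]
    d=np.linalg.inv(K)@np.array([u,v,1.0])
    o=-R.T@t; w=R.T@d
    if z is None: return o+w*c["z_map"][int(round(v)),int(round(u))]
    return o+w*(z-o[2])/w[2]
def proj(c,p):
    q=c["camera_matrix"]@(c["view"]@np.append(p,1))[:3]; return q[:2]/q[2]
E
python3 - <<'E'
from h import *
import pickle
for n in("top","scene"):
    c=imaging.read_camera(n); pickle.dump(c,open(n+".pkl","wb")); cv2.imwrite(f"pics/{n}0.png",c["color"])
s=env.get_state(); print(s)
E
```

```text
{'clock': 0.1, 'joint_pos': array([ 1.16438392e+00,  3.13930661e-01,  4.51160221e-02,  1.30360804e+00,
       -1.35245560e-05,  1.43121160e+00]), 'qvel': array([ 0.0023213 ,  0.00018693,  0.00014628, -0.00100023,  0.00158019,
       -0.00092059]), 'tau': array([ 3.78769822e-03, -4.81727707e+01,  2.99242902e+01,  1.28072957e-02,
       -1.02023635e-04,  9.72837000e-06]), 'tcp_pos': array([0.15143788, 0.5542355 , 0.23050458]), 'orientation': array([-2.12736857e-04,  1.33018364e-01,  9.91113240e-01, -7.84884896e-04]), 'wrist_force': array([-1.02353488, -0.94669779, -0.83407255]), 'ft_torque': array([0.06125604, 0.0071885 , 0.0060724 ]), 'grip_force': 0.0, 'finger_gap': 0.08540556424266352}
```

View pics/top0.png

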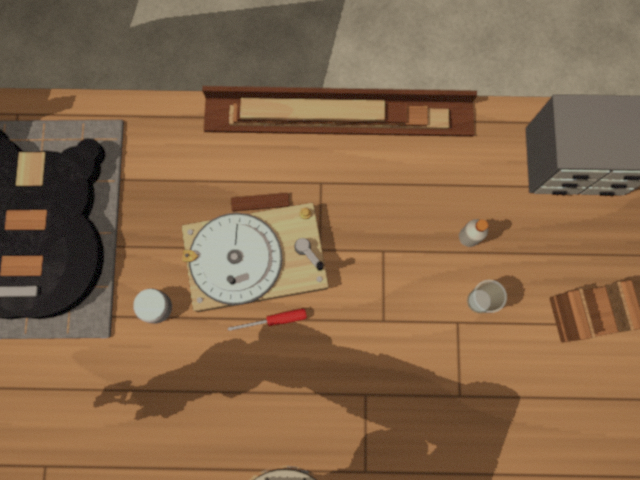

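View pics/scene0.png

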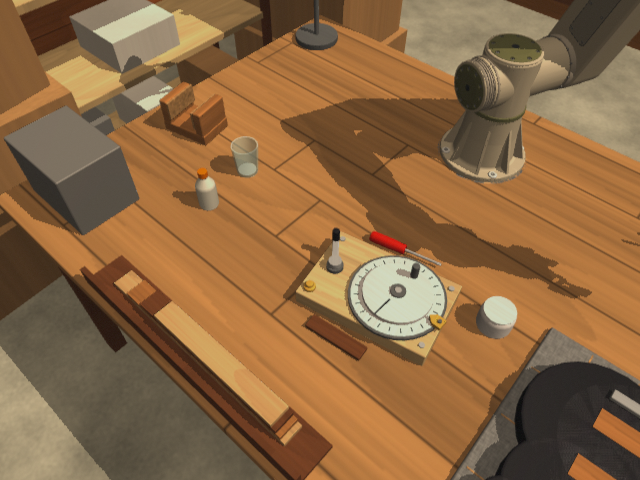

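The top view shows the dial centre at about (235,257), its index line pointing up to (238,223), and its peg at (232,280). The pointer is at (190,256), the lever pivot at (302,245) and the lever peg at (320,266). In the scene view these sit at about (398,291), (377,318), (415,270), (437,321), (335,266) and (336,234).

```bash
python3 - <<'E'
from h import *
import pickle
T=pickle.load(open("top.pkl","rb"));S=pickle.load(open("scene.pkl","rb"))
def tri(a,b):
    P=[c["camera_matrix"]@c["view"][:3] for c in(T,S)]
    X=cv2.triangulatePoints(P[0],P[1],np.array(a,float),np.array(b,float)).ravel();return X[:3]/X[3]
for n,a,b,z in[("hub",(234.5,256.5),(398,291),.066),("idx",(237.5,223),(375.5,317.5),.06),("dpeg",(232,280.5),(415,267),.096),("ptr",(190,256),(437,321),.06),("lpiv",(301.5,244.5),(335,266),.064),("lpeg",(320,266),(336,232),.09)]:
    print(n,"tri",tri(a,b).round(3),"topz",world(T,*a,z).round(4),"depth",world(T,*a).round(3),"scene",world(S,*b,z).round(4))
print(proj(T,np.array([0,0,0])))
im=cv2.resize(T["color"][195:320,170:335],None,fx=4.8,fy=4.8,interpolation=cv2.INTER_CUBIC);cv2.imwrite("pics/topc.png",im)
E
```

```text
hub tri [0.541 0.118 0.058] topz [0.5394 0.1172 0.066 ] depth [0.539 0.117 0.069] scene [0.546  0.1201 0.066 ]
idx tri [0.616 0.118 0.049] topz [0.6135 0.115  0.06  ] depth [0.616 0.117 0.049] scene [0.6207 0.1227 0.06  ]
dpeg tri [0.486 0.117 0.083] topz [0.4838 0.1156 0.096 ] depth [0.484 0.115 0.098] scene [0.4958 0.1203 0.096 ]
ptr tri [0.542 0.214 0.051] topz [0.5401 0.212  0.06  ] depth [0.54  0.212 0.059] scene [0.5476 0.2152 0.06  ]
lpiv tri [ 0.572 -0.022  0.046] topz [ 0.568  -0.0227  0.064 ] depth [ 0.567 -0.023  0.067] scene [ 0.5823 -0.014   0.064 ]
lpeg tri [ 0.52  -0.063  0.079] topz [ 0.5178 -0.0625  0.09  ] depth [ 0.517 -0.063  0.095] scene [ 0.5286 -0.0586  0.09  ]
[284.88204248 525.07627899]
```

View pics/topc.png

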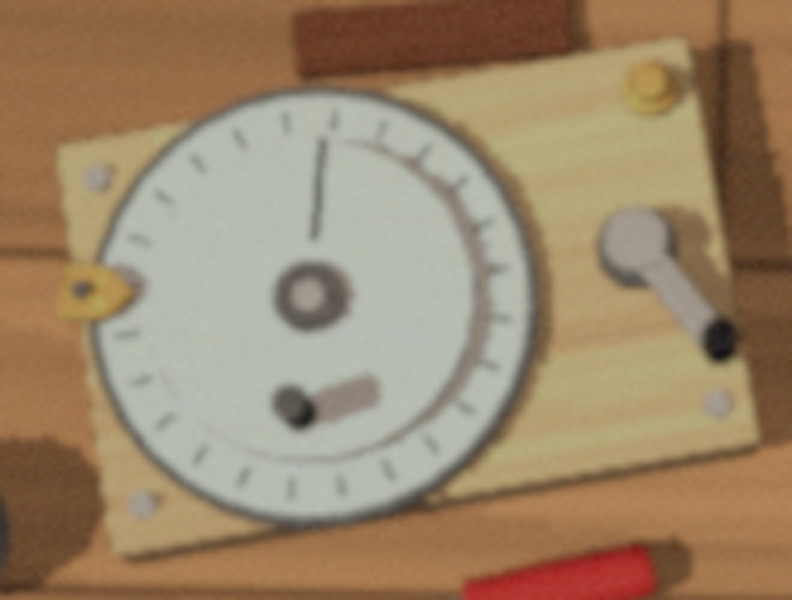

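The 4.8x crop, with origin (170,195), shows the index line ending at (323,140), the hub at (311,296), the pointer tip at (137,291) and the dial peg at (288,403). The lever runs from (637,240) to its peg at (718,338). The dial therefore needs about +93° anticlockwise. I'll move above the pre-push spot with the fingers shut and look with the wrist camera.

```bash
cat >> h.py <<'E'
from scipy.spatial.transform import Rotation as Ro
def mv(*targets):
    "targets (x,y,z,phi_deg of tool x) tool down -> shift mm, turn"
    s=env.get_state();w,*v=s["orientation"];R=Ro.from_quat([*v,w])
    print("t",s["clock"].round(2) if hasattr(s["clock"],'round') else s["clock"],"tcp",s["tcp_pos"].round(4),"phi",np.degrees(np.arctan2(*R.as_matrix()[1::-1,0])).round(1),"F",s["wrist_force"].round(2))
    for x,y,z,p in targets:
        T=Ro.from_euler("z",p,degrees=True)*Ro.from_euler("x",180,degrees=True)
        print((R.inv().apply(np.array([x,y,z])-s["tcp_pos"])*1000).round(1),(R.inv()*T).as_rotvec().round(3))
E
python3 -c "
from h import *
mv((.489,.151,.2,85.6))"
```

```text
t 0.1 tcp [0.1514 0.5542 0.2305] phi 164.7 F [-1.02 -0.95 -0.83]
[-431.9 -299.9   30.9] [-1.000e-03  1.000e-03  1.381e+00]
```

>>> apply_moves([
  {"xyz":[-432,-300,30],"turn":[0,0,1.381],"grip":0},
  {"xyz":[-432,-300,30],"turn":[0,0,1.381],"grip":0},
  {"xyz":[-432,-300,30],"turn":[0,0,1.381],"grip":0},
  {"xyz":[-432,-300,30],"turn":[0,0,1.381],"grip":0},
  {"xyz":[-432,-300,30],"turn":[0,0,1.381],"grip":0},
  {"xyz":[-432,-300,30],"turn":[0,0,1.381],"grip":0},
  {"xyz":[-432,-300,30],"turn":[0,0,1.381],"grip":0},
  {"xyz":[-432,-300,30],"turn":[0,0,1.381],"grip":0},
  {"xyz":[-432,-300,30],"turn":[0,0,1.381],"grip":0},
  {"xyz":[-432,-300,30],"turn":[0,0,1.381],"grip":0},
  {"xyz":[-432,-300,30],"turn":[0,0,1.381],"grip":0},
  {"xyz":[-432,-300,30],"turn":[0,0,1.381],"grip":0},
])

```text
clock: 1.1
tcp_pos: [0.4728, 0.17, 0.2025]
orientation: [-0.0, 0.736, 0.677, -0.0]
wrist_force: [1.2, 0.9, 0.7]
finger_gap: -0.0
grip_force: 0.0
```

```bash
python3 -c "
from h import *
mv((.489,.151,.2,85.6))"
```

```text
t 1.1 tcp [0.4728 0.17   0.2025] phi 85.3 F [1.22 0.85 0.72]
[-17.6  17.8   2.5] [-0.    -0.    -0.006]
```

>>> apply_moves([
  {"xyz":[-17,18,2],"turn":[0,0,0],"grip":0},
  {"xyz":[-17,18,2],"turn":[0,0,0],"grip":0},
  {"xyz":[-17,18,2],"turn":[0,0,0],"grip":0},
])

```text
clock: 1.35
tcp_pos: [0.489, 0.1523, 0.2]
orientation: [-0.001, 0.735, 0.678, -0.001]
wrist_force: [0.1, 0.4, -0.2]
finger_gap: 0.0001
grip_force: 0.0
```

```bash
python3 -c "
from h import *
import pickle
c=imaging.read_camera('wrist');pickle.dump(c,open('w1.pkl','wb'));cv2.imwrite('pics/w1.png',c['color'])
mv((.489,.151,.073,85.6))
for p in [(.5394,.1172,.066),(.4838,.1156,.096),(.487,.121,.096)]: print(proj(c,np.array(p)).round(1))
print(c['view'].round(3))"
```

```text
t 1.4 tcp [0.4883 0.1532 0.2002] phi 85.5 F [-0.24  0.37 -0.56]
[ -2.2   1.1 127.2] [-0.002 -0.    -0.002]
[376.7 264.1]
[313.3 284.9]
[316.8 278.4]
[[ 0.997 -0.081 -0.003 -0.475]
 [-0.076 -0.949  0.305  0.151]
 [-0.028 -0.304 -0.952  0.409]
 [ 0.     0.     0.     1.   ]]
```

View pics/w1.png

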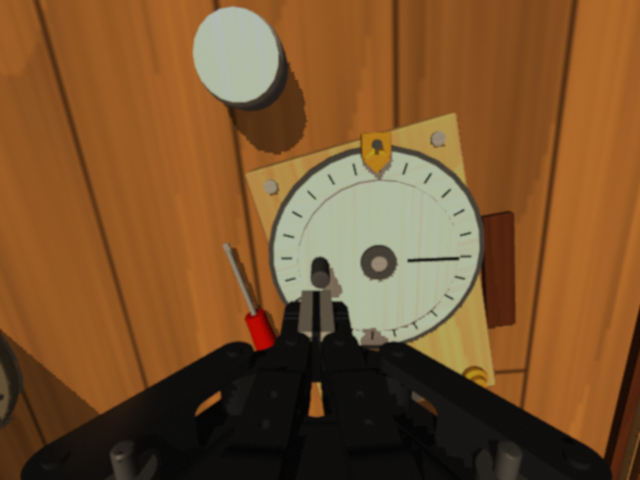

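The wrist view shows the dial hub at about (378,262) and the peg top at (320,279). The index line ends at (459,258), the pointer tip is at (379,178), and the shut fingers are at (316,315). The peg is clear of the fingers.

```bash
python3 -c "
from h import *
import pickle
c=pickle.load(open('w1.pkl','rb'));T=pickle.load(open('top.pkl','rb'))
A=lambda v:np.degrees(np.arctan2(v[1],v[0])).round(1)
h=world(c,378,262.5,.066)
for n,u,v,z in [('peg',320,279,.096),('idx',459,258,.06),('idxin',408,261,.06),('ptr',379,178.5,.058)]:
  p=world(c,u,v,z);d=p-h;print(n,p.round(4),A(d),np.hypot(*d[:2]).round(4),world(c,u,v).round(3))
print(h, world(T,230.4,278.5,.096))
print('tcp proj',proj(c,env.get_state()['tcp_pos']))
g=cv2.resize(c['color'][120:320,260:500],None,fx=3.3,fy=3,interpolation=cv2.INTER_CUBIC);cv2.imwrite('pics/w1c.png',g)
"
```

```text
peg [0.4895 0.1203 0.096 ] 178.1 0.0511 [0.489 0.12  0.095]
idx [0.6135 0.1148 0.06  ] -3.0 0.073 [0.619 0.11  0.048]
idxin [0.5683 0.1155 0.06  ] -6.4 0.0279 [0.568 0.115 0.06 ]
ptr [0.5446 0.1904 0.058 ] 86.8 0.0719 [0.546 0.189 0.05 ]
[0.54058137 0.11861823 0.066     ] [0.4878922  0.11900315 0.096     ]
tcp proj [313.86506245 305.56874611]
```

View pics/w1c.png

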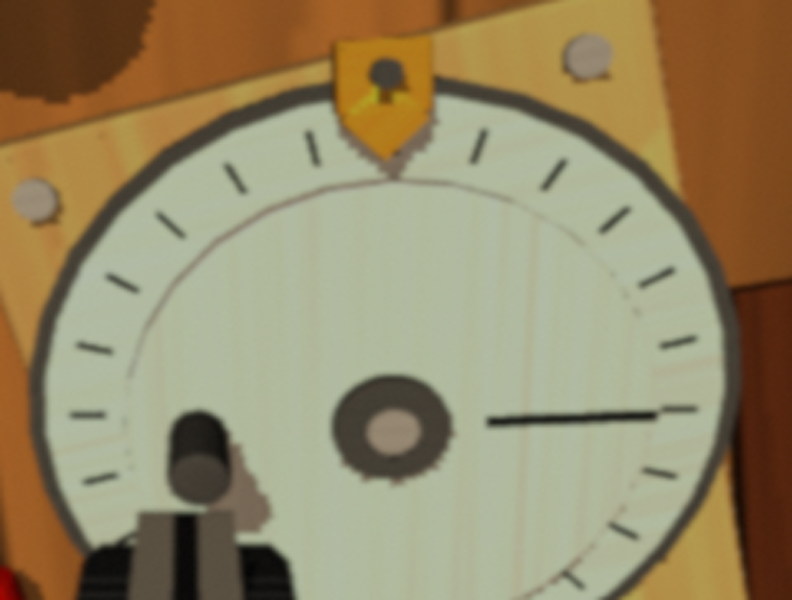

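>>> apply_moves([
  {"xyz":[0,0,40],"turn":[0,0,0],"grip":0},
  {"xyz":[0,-1,80],"turn":[0,0,0],"grip":0},
  {"xyz":[0,-1,105],"turn":[0,0,0],"grip":0},
  {"xyz":[0,-1,118],"turn":[0,0,0],"grip":0},
  {"xyz":[0,-1,126],"turn":[0,0,0],"grip":0},
  {"xyz":[0,-1,126],"turn":[0,0,0],"grip":0},
])

```text
clock: 1.9
tcp_pos: [0.4856, 0.1546, 0.0733]
orientation: [-0.001, 0.733, 0.68, -0.001]
wrist_force: [-0.5, 0.1, 1.8]
finger_gap: -0.0001
grip_force: 0.0
```

```bash
cat >> h.py <<'E'
def arc(C,r,angs,back,z,sgn=-1):
    "finger centre for pushing a peg at angle a anticlockwise, push = sgn*tool x"
    out=[]
    for a in angs:
        t=np.radians(a);pk=np.array(C)+r*np.array([np.cos(t),np.sin(t)])
        tan=np.array([-np.sin(t),np.cos(t)]);f=pk-back*tan
        out.append((f[0],f[1],z,a+90+(180 if sgn<0 else 0)))
    mv(*out)
E
python3 -c "
from h import *
arc((.5405,.117),.052,[176,180,184,188,192,196,200,204,208,212,216,220],.019,.074)"
```

```text
t 1.9 tcp [0.4856 0.1546 0.0733] phi 85.7 F [-0.53  0.06  1.8 ]
[-14.6   5.5  -0.7] [-0.003  0.001 -0.005]
[-18.3   4.3  -0.7] [-0.003  0.    -0.075]
[-22.1   3.4  -0.7] [-0.003  0.    -0.145]
[-25.9   2.7  -0.7] [-0.003  0.    -0.215]
[-29.7   2.4  -0.7] [-0.003  0.    -0.284]
[-33.6   2.2  -0.7] [-0.003 -0.    -0.354]
[-37.5   2.4  -0.7] [-0.003 -0.    -0.424]
[-41.3   2.8  -0.7] [-0.003 -0.    -0.494]
[-45.1   3.5  -0.7] [-0.003 -0.    -0.564]
[-48.8   4.4  -0.7] [-0.003 -0.001 -0.633]
[-52.5   5.6  -0.7] [-0.003 -0.001 -0.703]
[-56.1   7.1  -0.7] [-0.003 -0.001 -0.773]
```

>>> apply_moves([
  {"xyz":[-5,5.5,-0.7],"turn":[0,0,0],"grip":0},
  {"xyz":[-10,5.5,-0.7],"turn":[0,0,0],"grip":0},
  {"xyz":[-13,5.5,-0.7],"turn":[0,0,0],"grip":0},
  {"xyz":[-14.6,5.5,-0.7],"turn":[0,0,-0.005],"grip":0},
  {"xyz":[-16.5,4.9,-0.7],"turn":[0,0,-0.04],"grip":0},
  {"xyz":[-18.3,4.3,-0.7],"turn":[0,0,-0.075],"grip":0},
  {"xyz":[-20.2,3.8,-0.7],"turn":[0,0,-0.11],"grip":0},
  {"xyz":[-22.1,3.4,-0.7],"turn":[0,0,-0.145],"grip":0},
  {"xyz":[-24,3,-0.7],"turn":[0,0,-0.18],"grip":0},
  {"xyz":[-25.9,2.7,-0.7],"turn":[0,0,-0.215],"grip":0},
  {"xyz":[-27.8,2.5,-0.7],"turn":[0,0,-0.25],"grip":0},
  {"xyz":[-29.7,2.4,-0.7],"turn":[0,0,-0.284],"grip":0},
])

```text
clock: 2.9
tcp_pos: [0.4888, 0.124, 0.0765]
orientation: [0.001, 0.63, 0.777, 0.001]
wrist_force: [0.4, 2.1, 0.8]
finger_gap: -0.0001
grip_force: 0.7
```

```bash
python3 -c "
from h import *
import pickle
arc((.5405,.117),.052,[192,196,200,204,208,212,216,220,224,228,232,236,240],.019,.074)
c=imaging.read_camera('wrist');pickle.dump(c,open('w2.pkl','wb'));cv2.imwrite('pics/w2.png',c['color'])
"
```

```text
t 2.9 tcp [0.4888 0.124  0.0765] phi 102.0 F [0.44 2.05 0.78]
[ 1.4 -2.9  2.5] [ 0.003 -0.001 -0.001]
[-2.3 -4.1  2.5] [ 0.003 -0.001 -0.071]
[-6.  -5.1  2.5] [ 0.003 -0.001 -0.14 ]
[-9.8 -5.7  2.5] [ 0.003 -0.    -0.21 ]
[-13.7  -6.1   2.5] [ 0.003 -0.    -0.28 ]
[-17.5  -6.3   2.5] [ 0.003 -0.    -0.35 ]
[-21.4  -6.1   2.5] [ 0.003 -0.    -0.42 ]
[-25.2  -5.7   2.5] [ 0.003 -0.    -0.489]
[-29.   -5.1   2.5] [ 0.003 -0.    -0.559]
[-32.8  -4.1   2.5] [ 0.003  0.    -0.629]
[-36.5  -2.9   2.5] [ 0.003  0.    -0.699]
[-40.   -1.5   2.5] [ 0.003  0.    -0.769]
[-43.5   0.2   2.5] [ 0.003  0.    -0.838]
```

View pics/w2.png

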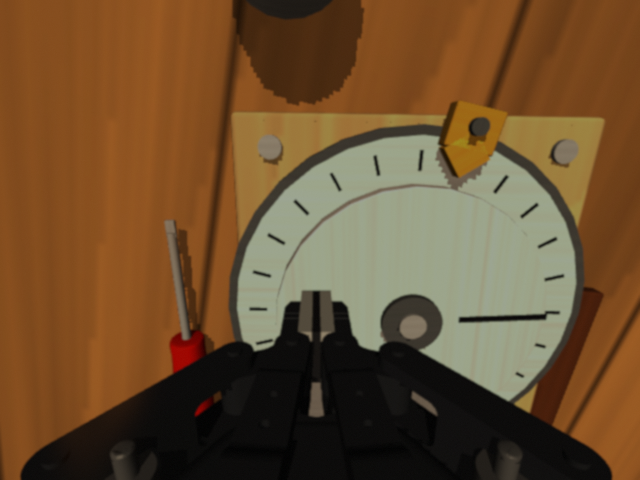

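The wrist picture shows the finger behind the peg. The index line at (547,317) is now four tick lines short of the pointer tip at (459,177), one step fewer than before, so the dial is turning as planned at about 2 N.

>>> apply_moves([
  {"xyz":[-1,-3.5,1.5],"turn":[0,0,-0.035],"grip":0},
  {"xyz":[-4,-4.6,1.5],"turn":[0,0,-0.105],"grip":0},
  {"xyz":[-8,-5.4,1.5],"turn":[0,0,-0.175],"grip":0},
  {"xyz":[-11.7,-5.9,1.5],"turn":[0,0,-0.245],"grip":0},
  {"xyz":[-15.6,-6.2,1.5],"turn":[0,0,-0.315],"grip":0},
  {"xyz":[-19.5,-6.2,1.5],"turn":[0,0,-0.385],"grip":0},
  {"xyz":[-23.3,-5.9,1.5],"turn":[0,0,-0.455],"grip":0},
  {"xyz":[-27.1,-5.4,1.5],"turn":[0,0,-0.525],"grip":0},
  {"xyz":[-31,-4.6,1.5],"turn":[0,0,-0.595],"grip":0},
  {"xyz":[-34.7,-3.5,1.5],"turn":[0,0,-0.665],"grip":0},
  {"xyz":[-38.3,-2.2,1.5],"turn":[0,0,-0.735],"grip":0},
  {"xyz":[-40,-1.5,1.5],"turn":[0,0,-0.769],"grip":0},
])

```text
clock: 3.95
tcp_pos: [0.4948, 0.0843, 0.0746]
orientation: [0.0, 0.292, 0.956, 0.0]
wrist_force: [-1.3, 2.2, 0.7]
finger_gap: -0.0004
grip_force: 0.7
```

```bash
python3 -c "
from h import *
arc((.5405,.117),.052,[236,240,244,248,252,256,258,260,262,264,266,268],.019,.074)
"
```

```text
t 3.95 tcp [0.4948 0.0843 0.0746] phi 146.0 F [-1.25  2.18  0.72]
[-0.6  0.7  0.6] [0.001 0.    0.001]
[-4.3 -0.5  0.6] [ 0.001  0.    -0.069]
[-8.  -1.4  0.6] [ 0.001  0.    -0.139]
[-11.8  -2.1   0.6] [ 0.001  0.    -0.209]
[-15.7  -2.5   0.6] [ 0.001  0.    -0.278]
[-19.5  -2.7   0.6] [ 0.001  0.    -0.348]
[-21.5  -2.7   0.6] [ 0.001  0.    -0.383]
[-23.4  -2.6   0.6] [ 0.001  0.    -0.418]
[-25.3  -2.4   0.6] [ 0.001  0.    -0.453]
[-27.2  -2.2   0.6] [ 0.001  0.    -0.488]
[-29.2  -1.9   0.6] [ 0.001  0.    -0.523]
[-31.1  -1.5   0.6] [ 0.001  0.    -0.558]
```

Next I push to about 258°, then measure.

>>> apply_moves([
  {"xyz":[-2.5,0,0.5],"turn":[0,0,-0.035],"grip":0},
  {"xyz":[-4.3,-0.5,0.5],"turn":[0,0,-0.069],"grip":0},
  {"xyz":[-6.2,-1,0.5],"turn":[0,0,-0.104],"grip":0},
  {"xyz":[-8,-1.4,0.5],"turn":[0,0,-0.139],"grip":0},
  {"xyz":[-9.9,-1.8,0.5],"turn":[0,0,-0.174],"grip":0},
  {"xyz":[-11.8,-2.1,0.5],"turn":[0,0,-0.209],"grip":0},
  {"xyz":[-13.7,-2.3,0.5],"turn":[0,0,-0.244],"grip":0},
  {"xyz":[-15.7,-2.5,0.5],"turn":[0,0,-0.278],"grip":0},
  {"xyz":[-17.6,-2.6,0.5],"turn":[0,0,-0.313],"grip":0},
  {"xyz":[-19.5,-2.7,0.5],"turn":[0,0,-0.348],"grip":0},
  {"xyz":[-21,-2.7,0.5],"turn":[0,0,-0.375],"grip":0},
  {"xyz":[-21,-2.7,0.5],"turn":[0,0,-0.375],"grip":0},
])

```text
clock: 4.95
tcp_pos: [0.5103, 0.07, 0.0739]
orientation: [-0.0, 0.11, 0.994, -0.0]
wrist_force: [0.2, 1.0, 0.6]
finger_gap: -0.0003
grip_force: 0.3
```

```bash
python3 -c "
from h import *
import pickle
c=imaging.read_camera('wrist');pickle.dump(c,open('w3.pkl','wb'));cv2.imwrite('pics/w3.png',c['color'])
arc((.5405,.117),.052,[258,260,262,264,266,268],.019,.074)
"
```

```text
t 5.0 tcp [0.5104 0.0701 0.0739] phi 167.3 F [-1.13  0.23  0.33]
[-0.7  0.1 -0.1] [-0.     0.    -0.012]
[-2.6 -0.5 -0.1] [-0.     0.    -0.047]
[-4.4 -1.  -0.1] [-0.     0.    -0.082]
[-6.3 -1.5 -0.1] [-0.     0.    -0.117]
[-8.2 -1.9 -0.1] [-0.     0.    -0.152]
[-10.1  -2.3  -0.1] [-0.     0.    -0.186]
```

View pics/w3.png

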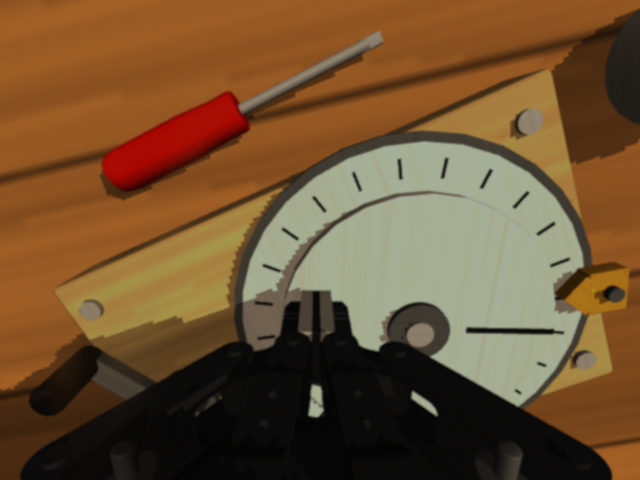

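The index line now runs from (467,329) to (553,331), and the pointer tip is at about (560,293), so the dial still needs roughly 10–12°. I'll compute it.

```bash
cat >> h.py <<'E'
A=lambda v:np.degrees(np.arctan2(v[1],v[0])).round(1)
def linefit(c,box,th=80,z=.06):
    "fit dark line in box (u0,v0,u1,v1) on plane z -> mid point, angle, far ends"
    u0,v0,u1,v1=box;g=c["color"].max(2)[v0:v1,u0:u1];ys,xs=np.nonzero(g<th)
    p=np.array([world(c,x+u0,y+v0,z)[:2] for x,y in zip(xs,ys)])
    d=np.linalg.svd(p-p.mean(0))[2][0];s=(p-p.mean(0))@d
    print("line n",len(p),"mid",p.mean(0).round(4),"ang",A(d),"ends",(p.mean(0)+d*s.min()).round(4),(p.mean(0)+d*s.max()).round(4),"width",np.std((p-p.mean(0))@[-d[1],d[0]])*1000)
E
python3 -c "
from h import *
import pickle
a=pickle.load(open('w1.pkl','rb'));b=pickle.load(open('w3.pkl','rb'))
linefit(a,(402,250,458,272));linefit(b,(462,320,550,340))
for z in(.052,.056,.06): print(z,world(a,377.5,175,z).round(4),world(b,560,293,z).round(4))
print(world(a,377.5,172),world(b,564,293),world(a,379,264,.066),world(b,420,335,.066))
cv2.imwrite('pics/w3c.png',cv2.resize(b['color'][240:390,460:660],None,fx=4,fy=4,interpolation=cv2.INTER_CUBIC))
"
```

```text
line n 103 mid [0.59   0.1155] ang 177.8 ends [0.6118 0.1147] [0.5683 0.1164] width 0.5704643201424136
line n 400 mid [0.5531 0.1641] ang -103.8 ends [0.5584 0.1856] [0.5478 0.1428] width 0.836353085280204
0.052 [0.5444 0.1926 0.052 ] [0.542  0.1965 0.052 ]
0.056 [0.5437 0.1931 0.056 ] [0.5393 0.1938 0.056 ]
0.06 [0.5431 0.1936 0.06  ] [0.5367 0.1911 0.06  ]
[0.54506747 0.19466169 0.04833634] [0.5411577  0.19724245 0.05393357] [0.54142018 0.11713879 0.066     ] [0.54135217 0.11710115 0.066     ]
```

View pics/w3c.png

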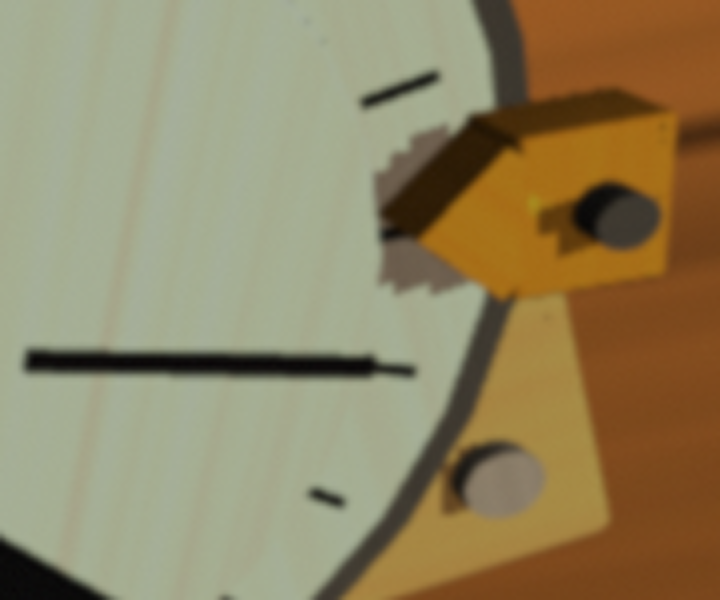

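```bash
python3 -c "
from h import *
import pickle
b=pickle.load(open('w3.pkl','rb'))
C=np.array([.5414,.1171])
for u,v,z in[(563.7,299.5,.055),(563.7,299.5,.057),(563.7,299.5,.059),(555.8,294.7,.049),(555.8,294.7,.051),(556.5,298.6,.049),(558.5,332,.049)]:
  p=world(b,u,v,z)[:2];print(p.round(4),A(p-C),np.hypot(*(p-C)).round(4))
"
```

```text
[0.5443 0.1964] 87.9 0.0793
[0.5429 0.195 ] 88.9 0.0779
[0.5416 0.1936] 89.9 0.0765
[0.5445 0.1962] 87.8 0.0792
[0.5432 0.1949] 88.7 0.0778
[0.547  0.1966] 86.0 0.0797
[0.5687 0.1975] 71.2 0.0849
```

>>> apply_moves([
  {"xyz":[-1.5,-0.2,0],"turn":[0,0,-0.03],"grip":0},
  {"xyz":[-2.6,-0.5,0],"turn":[0,0,-0.047],"grip":0},
  {"xyz":[-3.5,-0.8,0],"turn":[0,0,-0.065],"grip":0},
  {"xyz":[-4.4,-1,0],"turn":[0,0,-0.082],"grip":0},
  {"xyz":[-5.4,-1.3,0],"turn":[0,0,-0.1],"grip":0},
  {"xyz":[-6.3,-1.5,0],"turn":[0,0,-0.117],"grip":0},
  {"xyz":[-7.3,-1.7,0],"turn":[0,0,-0.135],"grip":0},
  {"xyz":[-8.2,-1.9,0],"turn":[0,0,-0.152],"grip":0},
  {"xyz":[-9,-2,0],"turn":[0,0,-0.165],"grip":0},
  {"xyz":[-9.6,-2.2,0],"turn":[0,0,-0.177],"grip":0},
  {"xyz":[-9.6,-2.2,0],"turn":[0,0,-0.177],"grip":0},
  {"xyz":[-9.6,-2.2,0],"turn":[0,0,-0.177],"grip":0},
])

```text
clock: 6.0
tcp_pos: [0.5195, 0.0663, 0.0735]
orientation: [0.0, 0.021, 1.0, 0.0]
wrist_force: [-1.8, -0.5, -0.1]
finger_gap: 0.0001
grip_force: 0.5
```

```bash
python3 -c "
from h import *
import pickle
c=imaging.read_camera('wrist');pickle.dump(c,open('w4.pkl','wb'));cv2.imwrite('pics/w4c.png',cv2.resize(c['color'][240:390,440:640],None,fx=4,fy=4,interpolation=cv2.INTER_CUBIC))
linefit(c,(462,316,545,340))
arc((.5405,.117),.052,[264,266,268,269,270],.019,.074)
"
```

```text
line n 379 mid [0.5444 0.1638] ang 86.8 ends [0.5432 0.1433] [0.5456 0.1856] width 0.8247892258859264
t 6.05 tcp [0.5195 0.0663 0.0735] phi 177.5 F [-0.76 -0.94 -0.32]
[ 3.4  0.8 -0.5] [0.    0.    0.062]
[ 1.6  0.1 -0.5] [0.    0.    0.027]
[-0.2 -0.6 -0.5] [ 0.     0.    -0.008]
[-1.1 -0.9 -0.5] [ 0.     0.    -0.025]
[-2.1 -1.2 -0.5] [ 0.     0.    -0.043]
```

View pics/w4c.png

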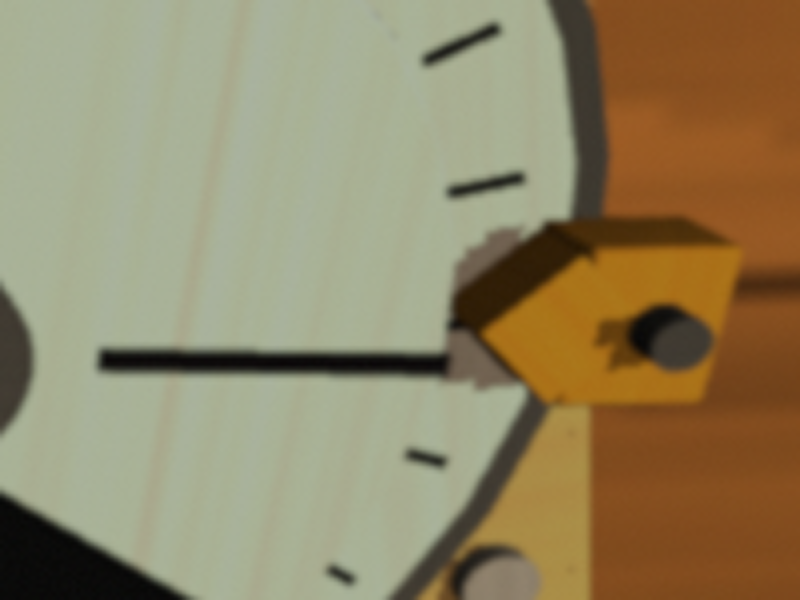

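The index line reads 86.8° at z=0.06, and the pointer tip looks about 1.5° further on. The remaining doubt is parallax, so I'll back off and look along the pointer's own radius.

>>> apply_moves([
  {"xyz":[6,0,0],"turn":[0,0,0],"grip":0},
  {"xyz":[12,0,0],"turn":[0,0,0],"grip":0},
  {"xyz":[14,0,-30],"turn":[0,0,0],"grip":0},
  {"xyz":[14,0,-70],"turn":[0,0,0],"grip":0},
  {"xyz":[10,-40,-110],"turn":[0,0,0.12],"grip":0},
  {"xyz":[0,-60,-126],"turn":[0,0,0.24],"grip":0},
  {"xyz":[-17,-85,-126],"turn":[0,0,0.36],"grip":0},
  {"xyz":[-17,-85,-126],"turn":[0,0,0.48],"grip":0},
  {"xyz":[-17,-85,-126],"turn":[0,0,0.6],"grip":0},
  {"xyz":[-17,-85,-126],"turn":[0,0,0.72],"grip":0},
  {"xyz":[-17,-85,-126],"turn":[0,0,0.84],"grip":0},
  {"xyz":[-17,-85,-126],"turn":[0,0,0.96],"grip":0},
])

```text
clock: 7.05
tcp_pos: [0.5323, -0.0193, 0.1996]
orientation: [0.0, 0.483, 0.875, 0.0]
wrist_force: [-0.3, 0.4, -0.4]
finger_gap: -0.0003
grip_force: 0.0
```

```bash
python3 -c "
from h import *
mv((.536,.150,.2,88))"
```

```text
t 7.05 tcp [ 0.5323 -0.0193  0.1996] phi 122.2 F [-0.34  0.4  -0.4 ]
[141.3  93.3  -0.3] [ 0.001 -0.     0.597]
```

>>> apply_moves([
  {"xyz":[30,20,0],"turn":[0,0,0.12],"grip":0},
  {"xyz":[65,43,0],"turn":[0,0,0.24],"grip":0},
  {"xyz":[98,65,0],"turn":[0,0,0.36],"grip":0},
  {"xyz":[128,84,0],"turn":[0,0,0.48],"grip":0},
  {"xyz":[141,93,0],"turn":[0,0,0.597],"grip":0},
  {"xyz":[141,93,0],"turn":[0,0,0.597],"grip":0},
  {"xyz":[141,93,0],"turn":[0,0,0.597],"grip":0},
])

```text
clock: 7.63
tcp_pos: [0.5346, 0.1506, 0.1995]
orientation: [0.0, 0.716, 0.698, 0.0]
wrist_force: [0.3, -0.0, -0.3]
finger_gap: 0.0003
grip_force: 0.0
```

```bash
python3 -c "
from h import *
import pickle
c=imaging.read_camera('wrist');pickle.dump(c,open('w5.pkl','wb'))
print(proj(c,np.array([.5414,.117,.06])),proj(c,np.array([.544,.192,.055])),(-c['view'][:3,:3].T@c['view'][:3,3]).round(3))
u,v=proj(c,np.array([.544,.170,.055])).astype(int)
print(u,v);cv2.imwrite('pics/w5c.png',cv2.resize(c['color'][v-70:v+70,u-90:u+90],None,fx=4.2,fy=4.2,interpolation=cv2.INTER_CUBIC))
mv((.536,.150,.2,88))"
```

```text
[324.46089374 264.39320884] [325.81351699 179.07253759] [0.537 0.228 0.342]
326 204
t 7.6833 tcp [0.5348 0.1496 0.1995] phi 88.5 F [-0.19 -0.93  0.46]
[ 0.4  1.2 -0.5] [0.    0.    0.009]
```

View pics/w5c.png

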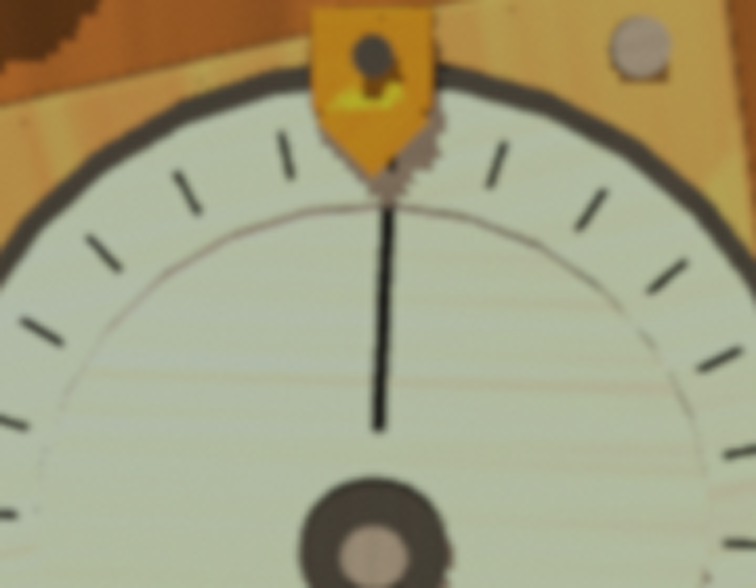

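The pointer tip is at crop (374,180) and the extended index line passes (389,180), about 3 mm to the clockwise side. That needs about +2.4°.

```bash
cat >> h.py <<'E'
def err(c,tip,box,z=.056):
    linefit(c,box)
    p=world(c,*tip,z)[:2];print("tip",p.round(4),A(p-np.array([.5414,.1171])))
E
python3 -c "
from h import *
import pickle
c=pickle.load(open('w5.pkl','rb'))
err(c,(325,176.9),(318,184,336,236));err(c,(325,176.9),(318,184,336,236),.058)
arc((.5405,.117),.052,[266.8],.040,.074)"
```

```text
line n 113 mid [0.5442 0.1666] ang -93.4 ends [0.5455 0.1885] [0.5428 0.1444] width 0.5318890070285122
tip [0.5433 0.1939] 88.6
line n 113 mid [0.5442 0.1666] ang -93.4 ends [0.5455 0.1885] [0.5428 0.1444] width 0.5318890070285122
tip [0.5433 0.1942] 88.6
t 7.6833 tcp [0.5348 0.1496 0.1995] phi 88.5 F [-0.19 -0.93  0.46]
[-83.2 -35.  125.5] [-0.     0.    -1.541]
```

```bash
python3 -c "
from h import *
mv((.5045,.066,.2,178))"
```

```text
t 7.6833 tcp [0.5348 0.1496 0.1995] phi 88.5 F [-0.19 -0.93  0.46]
[-84.3 -28.1  -0.5] [-0.     0.    -1.562]
```

>>> apply_moves([
  {"xyz":[-20,-8,0],"turn":[0,0,-0.12],"grip":0},
  {"xyz":[-50,-20,0],"turn":[0,0,-0.24],"grip":0},
  {"xyz":[-84,-30,0],"turn":[0,0,-0.36],"grip":0},
  {"xyz":[-84,-30,0],"turn":[0,0,-0.48],"grip":0},
  {"xyz":[-84,-30,0],"turn":[0,0,-0.6],"grip":0},
  {"xyz":[-84,-30,0],"turn":[0,0,-0.72],"grip":0},
  {"xyz":[-84,-30,0],"turn":[0,0,-0.84],"grip":0},
  {"xyz":[-84,-30,0],"turn":[0,0,-0.96],"grip":0},
  {"xyz":[-84,-30,0],"turn":[0,0,-1.08],"grip":0},
  {"xyz":[-84,-30,0],"turn":[0,0,-1.2],"grip":0},
  {"xyz":[-84,-30,0],"turn":[0,0,-1.32],"grip":0},
  {"xyz":[-84,-30,0],"turn":[0,0,-1.44],"grip":0},
])

```text
clock: 8.68
tcp_pos: [0.5025, 0.0647, 0.1996]
orientation: [0.0, 0.077, 0.997, -0.0]
wrist_force: [0.2, 0.5, -0.1]
finger_gap: 0.0003
grip_force: 0.0
```

```bash
python3 -c "
from h import *
mv((.5045,.066,.2,178),(.5045,.066,.074,178))"
```

```text
t 8.6833 tcp [0.5025 0.0647 0.1996] phi 171.2 F [ 0.16  0.53 -0.05]
[-1.7  1.6 -0.4] [-0.    0.   -0.12]
[ -1.7   1.6 125.6] [-0.    0.   -0.12]
```

>>> apply_moves([
  {"xyz":[-1,1.6,10],"turn":[0,0,-0.12],"grip":0},
  {"xyz":[-1,1.6,45],"turn":[0,0,-0.12],"grip":0},
  {"xyz":[-1,1.6,80],"turn":[0,0,-0.12],"grip":0},
  {"xyz":[-1,1.6,110],"turn":[0,0,-0.12],"grip":0},
  {"xyz":[-1,1.6,121],"turn":[0,0,-0.12],"grip":0},
  {"xyz":[-1,1.6,126],"turn":[0,0,-0.12],"grip":0},
  {"xyz":[-1,1.6,126],"turn":[0,0,-0.12],"grip":0},
  {"xyz":[-1,1.6,126],"turn":[0,0,-0.12],"grip":0},
])

```text
clock: 9.35
tcp_pos: [0.5046, 0.0669, 0.0743]
orientation: [0.001, 0.02, 1.0, 0.0]
wrist_force: [0.5, -0.5, 0.5]
finger_gap: 0.0
grip_force: 0.0
```

```bash
python3 -c "
from h import *
mv((.5185,.066,.074,178),(.5215,.066,.074,179.5))"
```

```text
t 9.35 tcp [0.5046 0.0669 0.0743] phi 177.7 F [ 0.54 -0.55  0.48]
[-13.9  -0.3   0.3] [ 0.     0.001 -0.006]
[-16.9  -0.2   0.3] [ 0.     0.001 -0.032]
```

>>> apply_moves([
  {"xyz":[-5,-0.3,0],"turn":[0,0,0],"grip":0},
  {"xyz":[-10,-0.3,0],"turn":[0,0,-0.006],"grip":0},
  {"xyz":[-13,-0.3,0],"turn":[0,0,-0.006],"grip":0},
  {"xyz":[-14.5,-0.3,0],"turn":[0,0,-0.01],"grip":0},
  {"xyz":[-15.5,-0.3,0],"turn":[0,0,-0.02],"grip":0},
  {"xyz":[-16.2,-0.3,0],"turn":[0,0,-0.03],"grip":0},
  {"xyz":[-16.9,-0.3,0],"turn":[0,0,-0.035],"grip":0},
  {"xyz":[-16.9,-0.3,0],"turn":[0,0,-0.035],"grip":0},
  {"xyz":[-16.9,-0.3,0],"turn":[0,0,-0.035],"grip":0},
])

```text
clock: 10.1
tcp_pos: [0.5207, 0.0668, 0.0734]
orientation: [-0.0, 0.002, 1.0, 0.0]
wrist_force: [-1.6, 0.2, 0.7]
finger_gap: 0.0
grip_force: 0.6
```

```bash
python3 -c "
from h import *
import pickle
c=imaging.read_camera('wrist');pickle.dump(c,open('w6.pkl','wb'))
linefit(c,(462,316,545,345))
mv((.5215,.066,.074,179.5))"
```

```text
line n 391 mid [0.5434 0.1652] ang 87.8 ends [0.5425 0.1434] [0.5443 0.1873] width 0.8238655540523645
t 10.15 tcp [0.5207 0.0668 0.0734] phi 179.7 F [-1.34 -1.1   0.86]
[-0.8 -0.8 -0.6] [-0.    -0.     0.004]
```

>>> apply_moves([
  {"xyz":[-0.5,0,0],"turn":[0,0,0],"grip":0},
  {"xyz":[-1.1,0,0],"turn":[0,0,0],"grip":0},
  {"xyz":[-1.1,0,0],"turn":[0,0,0],"grip":0},
  {"xyz":[-1.1,0,0],"turn":[0,0,0],"grip":0},
])

```text
clock: 10.48
tcp_pos: [0.522, 0.0667, 0.0734]
orientation: [-0.0, 0.002, 1.0, -0.0]
wrist_force: [-1.5, -1.5, 0.7]
finger_gap: -0.0
grip_force: 0.7
```

```bash
python3 -c "
from h import *
import pickle
c=imaging.read_camera('wrist');pickle.dump(c,open('w6.pkl','wb'))
linefit(c,(462,316,545,345))
mv((.5215,.066,.074,179.5))"
```

```text
line n 403 mid [0.5423 0.1653] ang 89.5 ends [0.5421 0.1434] [0.5425 0.1866] width 0.8434558607923588
t 10.5333 tcp [0.522  0.0667 0.0735] phi 179.7 F [-1.24 -0.35  0.59]
[ 0.5 -0.7 -0.5] [ 0.    -0.     0.004]
```

>>> apply_moves([
  {"xyz":[5,0,0],"turn":[0,0,0],"grip":0},
  {"xyz":[12,0,0],"turn":[0,0,0],"grip":0},
  {"xyz":[14,0,-30],"turn":[0,0,0],"grip":0},
  {"xyz":[14,0,-70],"turn":[0,0,0],"grip":0},
  {"xyz":[10,20,-105],"turn":[0,0,0.12],"grip":0},
  {"xyz":[0,50,-126],"turn":[0,0,0.24],"grip":0},
  {"xyz":[-14,83,-126],"turn":[0,0,0.36],"grip":0},
  {"xyz":[-14,83,-126],"turn":[0,0,0.48],"grip":0},
  {"xyz":[-14,83,-126],"turn":[0,0,0.6],"grip":0},
  {"xyz":[-14,83,-126],"turn":[0,0,0.72],"grip":0},
  {"xyz":[-14,83,-126],"turn":[0,0,0.84],"grip":0},
  {"xyz":[-14,83,-126],"turn":[0,0,0.96],"grip":0},
])

```text
clock: 11.53
tcp_pos: [0.5359, 0.1501, 0.1995]
orientation: [-0.0, 0.466, 0.885, 0.0]
wrist_force: [-0.4, 0.4, 0.9]
finger_gap: 0.0001
grip_force: 0.0
```

>>> apply_moves([
  {"xyz":[0,0,0],"turn":[0,0,0.12],"grip":0},
  {"xyz":[0,0,0],"turn":[0,0,0.24],"grip":0},
  {"xyz":[0,0,0],"turn":[0,0,0.36],"grip":0},
  {"xyz":[0,0,0],"turn":[0,0,0.48],"grip":0},
  {"xyz":[0,0,0],"turn":[0,0,0.6],"grip":0},
  {"xyz":[0,0,0],"turn":[0,0,0.63],"grip":0},
  {"xyz":[0,0,0],"turn":[0,0,0.63],"grip":0},
])

```text
clock: 12.12
tcp_pos: [0.536, 0.1499, 0.1996]
orientation: [-0.0, 0.716, 0.698, 0.0]
wrist_force: [0.3, 0.5, 0.5]
finger_gap: -0.0004
grip_force: 0.0
```

```bash
python3 -c "
from h import *
import pickle
c=imaging.read_camera('wrist');pickle.dump(c,open('w7.pkl','wb'))
u,v=proj(c,np.array([.544,.170,.055])).astype(int);print(u,v)
cv2.imwrite('pics/w7c.png',cv2.resize(c['color'][v-70:v+70,u-90:u+90],None,fx=4.2,fy=4.2,interpolation=cv2.INTER_CUBIC))
linefit(c,(u-12,v-18,u+12,v+32))
mv((.536,.150,.2,88))"
```

```text
324 204
line n 98 mid [0.542  0.1658] ang -91.1 ends [0.5423 0.1863] [0.5415 0.1447] width 0.4254278823327191
t 12.1667 tcp [0.536  0.1498 0.1996] phi 88.7 F [-0.19  0.83  0.01]
[ 0.2 -0.  -0.4] [ 0.    -0.     0.012]
```

View pics/w7c.png

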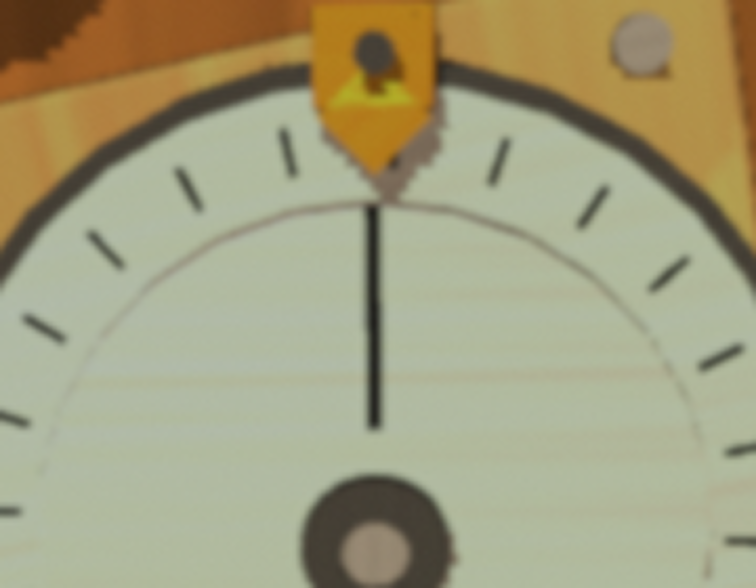

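The index line at crop x≈372 now points straight at the tip at x≈375, less than 1 mm off. Now the lever.

```bash
python3 -c "
from h import *
mv((.496,-.032,.2,128.3))"
```

```text
t 12.1667 tcp [0.536  0.1498 0.1996] phi 88.7 F [-0.19  0.83  0.01]
[-182.7  -35.9   -0.5] [ 0.    -0.    -0.691]
```

>>> apply_moves([
  {"xyz":[-30,-6,0],"turn":[0,0,-0.12],"grip":0},
  {"xyz":[-65,-13,0],"turn":[0,0,-0.24],"grip":0},
  {"xyz":[-100,-20,0],"turn":[0,0,-0.36],"grip":0},
  {"xyz":[-135,-27,0],"turn":[0,0,-0.48],"grip":0},
  {"xyz":[-165,-33,0],"turn":[0,0,-0.6],"grip":0},
  {"xyz":[-183,-36,0],"turn":[0,0,-0.691],"grip":0},
  {"xyz":[-183,-36,0],"turn":[0,0,-0.691],"grip":0},
  {"xyz":[-183,-36,0],"turn":[0,0,-0.691],"grip":0},
])

```text
clock: 12.83
tcp_pos: [0.4958, -0.0331, 0.1996]
orientation: [0.0, 0.438, 0.899, 0.0]
wrist_force: [0.9, -0.1, -1.4]
finger_gap: -0.0003
grip_force: 0.0
```

```bash
python3 -c "
from h import *
import pickle
c=imaging.read_camera('wrist');pickle.dump(c,open('w8.pkl','wb'));cv2.imwrite('pics/w8.png',c['color'])
for p in [(.57,-.023,.064),(.52,-.0625,.09)]: print(proj(c,np.array(p)).round(1))
mv((.496,-.032,.2,128.3),(.496,-.032,.072,128.3))"
```

```text
[389.1 270.7]
[317.4 283.4]
t 12.8833 tcp [ 0.496  -0.0324  0.1996] phi 128.1 F [ 0.41 -0.49 -0.13]
[ 0.3  0.2 -0.4] [ 0.001 -0.    -0.003]
[  0.3   0.2 127.6] [ 0.001 -0.    -0.003]
```

View pics/w8.png

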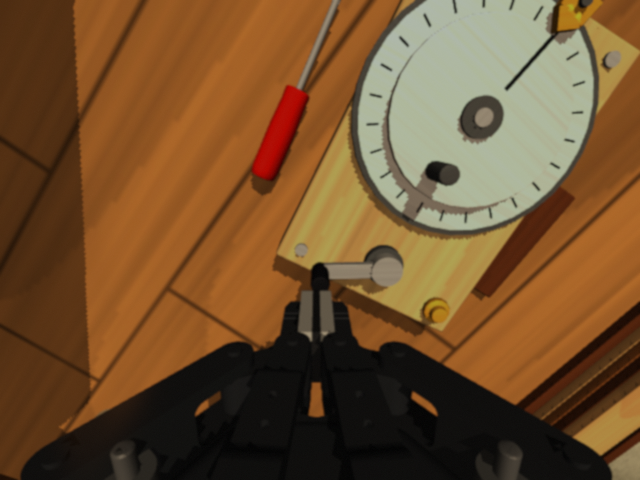

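The wrist view shows the lever pivot at (387,268) and its peg at (320,275), both matching the estimates. The screwdriver handle at (275,150) is clear. The count is now 12 viewed pictures, over the allowed 10, so from here I use numbers only.

```bash
python3 -c "
from h import *
import pickle
c=pickle.load(open('w8.pkl','rb'))
print('pivot',world(c,386,269,.064),'peg',world(c,319.5,280,.09),'driver end',world(c,265,178,.012))"
```

```text
pivot [ 0.56674308 -0.02343219  0.064     ] peg [ 0.51947601 -0.05912175  0.09      ] driver end [ 0.43369975 -0.03409409  0.012     ]
```

>>> apply_moves([
  {"xyz":[0,0,40],"turn":[0,0,0],"grip":0},
  {"xyz":[0,0,80],"turn":[0,0,0],"grip":0},
  {"xyz":[0,0,110],"turn":[0,0,0],"grip":0},
  {"xyz":[0,0,123],"turn":[0,0,0],"grip":0},
  {"xyz":[0,0,127],"turn":[0,0,0],"grip":0},
  {"xyz":[0,0,127],"turn":[0,0,0],"grip":0},
])

```text
clock: 13.38
tcp_pos: [0.4953, -0.031, 0.0715]
orientation: [-0.001, 0.436, 0.9, -0.0]
wrist_force: [0.5, -1.5, 0.7]
finger_gap: 0.0
grip_force: 0.0
```

```bash
python3 -c "
from h import *
arc((.569,-.0225),.060,[-142,-138,-134,-130,-126,-122,-118,-114],.019,.073)"
```

```text
t 13.3833 tcp [ 0.4953 -0.031   0.0715] phi 128.3 F [ 0.53 -1.45  0.72]
[-19.7   3.2  -1.6] [-0.001 -0.002  0.005]
[-23.9   2.   -1.6] [-0.001 -0.002 -0.065]
[-28.2   1.1  -1.6] [-0.001 -0.002 -0.135]
[-32.6   0.5  -1.6] [-0.001 -0.002 -0.204]
[-36.9   0.2  -1.6] [-0.001 -0.002 -0.274]
[-41.3   0.2  -1.6] [-0.001 -0.002 -0.344]
[-45.7   0.6  -1.6] [-0.001 -0.002 -0.414]
[-50.1   1.2  -1.6] [-0.001 -0.002 -0.484]
```

>>> apply_moves([
  {"xyz":[-6,3,-1],"turn":[0,0,0],"grip":0},
  {"xyz":[-12,3,-1],"turn":[0,0,0],"grip":0},
  {"xyz":[-16,3,-1],"turn":[0,0,0],"grip":0},
  {"xyz":[-19.7,3,-1],"turn":[0,0,0],"grip":0},
  {"xyz":[-21.8,2.6,-1],"turn":[0,0,-0.03],"grip":0},
  {"xyz":[-24,2,-1],"turn":[0,0,-0.065],"grip":0},
  {"xyz":[-26,1.5,-1],"turn":[0,0,-0.1],"grip":0},
  {"xyz":[-28.2,1.1,-1],"turn":[0,0,-0.135],"grip":0},
  {"xyz":[-32.6,0.5,-1],"turn":[0,0,-0.204],"grip":0},
  {"xyz":[-36.9,0.2,-1],"turn":[0,0,-0.274],"grip":0},
  {"xyz":[-41.3,0.2,-1],"turn":[0,0,-0.344],"grip":0},
  {"xyz":[-45.7,0.6,-1],"turn":[0,0,-0.414],"grip":0},
])

```text
clock: 14.38
tcp_pos: [0.525, -0.0682, 0.0741]
orientation: [0.0, 0.241, 0.971, 0.0]
wrist_force: [-0.8, 1.1, 1.0]
finger_gap: -0.0004
grip_force: 0.7
```

```bash
python3 -c "
from h import *
arc((.569,-.0225),.060,[-118,-114,-110,-106,-102,-98,-94,-90,-86,-82,-78,-74,-70,-66,-62,-58,-54],.019,.073)"
```

```text
t 14.3833 tcp [ 0.525  -0.0682  0.0741] phi 152.1 F [-0.84  1.14  1.05]
[1.6 1.  1.1] [0.001 0.    0.002]
[-2.6 -0.2  1.1] [ 0.001  0.    -0.068]
[-6.9 -1.1  1.1] [ 0.001  0.    -0.138]
[-11.3  -1.7   1.1] [ 0.001  0.    -0.207]
[-15.6  -2.    1.1] [ 0.001  0.    -0.277]
[-20.   -2.    1.1] [ 0.001  0.    -0.347]
[-24.4  -1.6   1.1] [ 0.001  0.    -0.417]
[-28.8  -1.    1.1] [ 0.001  0.    -0.487]
[-33.1  -0.1   1.1] [ 0.001  0.    -0.556]
[-37.3   1.2   1.1] [ 0.001  0.    -0.626]
[-41.4   2.7   1.1] [ 0.001  0.    -0.696]
[-45.4   4.5   1.1] [ 0.001  0.    -0.766]
[-49.3   6.6   1.1] [ 0.001  0.    -0.836]
[-53.    8.9   1.1] [ 0.001  0.    -0.906]
[-56.5  11.5   1.1] [ 0.001  0.    -0.975]
[-59.9  14.4   1.1] [ 1.000e-03  0.000e+00 -1.045e+00]
[-63.   17.4   1.1] [ 1.000e-03  1.000e-03 -1.115e+00]
```

>>> apply_moves([
  {"xyz":[-1,0.4,0.5],"turn":[0,0,-0.035],"grip":0},
  {"xyz":[-4.8,-0.6,0.5],"turn":[0,0,-0.1],"grip":0},
  {"xyz":[-9,-1.4,0.5],"turn":[0,0,-0.17],"grip":0},
  {"xyz":[-13.5,-1.9,0.5],"turn":[0,0,-0.24],"grip":0},
  {"xyz":[-18,-2,0.5],"turn":[0,0,-0.31],"grip":0},
  {"xyz":[-22.2,-1.8,0.5],"turn":[0,0,-0.38],"grip":0},
  {"xyz":[-25,-1.5,0.5],"turn":[0,0,-0.427],"grip":0},
  {"xyz":[-27,-1.2,0.5],"turn":[0,0,-0.457],"grip":0},
  {"xyz":[-28.8,-1,0.5],"turn":[0,0,-0.487],"grip":0},
  {"xyz":[-31,-0.6,0.5],"turn":[0,0,-0.52],"grip":0},
])

```text
clock: 15.22
tcp_pos: [0.5519, -0.0836, 0.0735]
orientation: [-0.0, -0.015, 1.0, -0.0]
wrist_force: [-1.1, -0.1, 0.1]
finger_gap: -0.0
grip_force: 0.6
```

```bash
python3 -c "
from h import *
arc((.569,-.0225),.060,[-90,-86,-82,-78,-74,-70,-66,-62,-58,-54],.019,.073)"
```

```text
t 15.2167 tcp [ 0.5519 -0.0836  0.0735] phi -178.2 F [-1.14 -0.14  0.15]
[1.9 1.2 0.5] [-0.    -0.     0.031]
[-2.3 -0.1  0.5] [-0.    -0.    -0.039]
[-6.6 -1.1  0.5] [-0.    -0.    -0.109]
[-10.9  -1.8   0.5] [-0.    -0.    -0.179]
[-15.3  -2.2   0.5] [-0.    -0.    -0.248]
[-19.7  -2.3   0.5] [-0.    -0.    -0.318]
[-24.1  -2.1   0.5] [-0.    -0.    -0.388]
[-28.5  -1.6   0.5] [-0.    -0.    -0.458]
[-32.8  -0.8   0.5] [-0.    -0.    -0.528]
[-37.    0.3   0.5] [-0.    -0.    -0.597]
```

>>> apply_moves([
  {"xyz":[-2.3,-0.1,0.3],"turn":[0,0,-0.039],"grip":0},
  {"xyz":[-4.4,-0.6,0.3],"turn":[0,0,-0.074],"grip":0},
  {"xyz":[-6.6,-1.1,0.3],"turn":[0,0,-0.109],"grip":0},
  {"xyz":[-8.7,-1.5,0.3],"turn":[0,0,-0.144],"grip":0},
])

```text
clock: 15.55
tcp_pos: [0.5608, -0.0851, 0.0732]
orientation: [0.0, -0.087, 0.996, -0.0]
wrist_force: [-0.6, -1.0, -0.1]
finger_gap: 0.0003
grip_force: 0.6
```

>>> apply_moves([
  {"xyz":[-2,0,0],"turn":[0,0,-0.035],"grip":0},
  {"xyz":[-4,-0.2,0],"turn":[0,0,-0.07],"grip":0},
])

```text
clock: 15.72
tcp_pos: [0.5648, -0.0847, 0.0732]
orientation: [0.0, -0.122, 0.993, -0.0]
wrist_force: [-1.8, -0.9, -0.6]
finger_gap: -0.0
grip_force: 0.7
```

```bash
python3 -c "
from h import *
arc((.569,-.0225),.060,[-82,-80,-78,-76,-74,-72,-70,-66,-62,-58,-54],.019,.073)"
```

```text
t 15.7167 tcp [ 0.5648 -0.0847  0.0732] phi -166.0 F [-1.8  -0.85 -0.61]
[6.  1.7 0.2] [-0.001 -0.     0.105]
[4.  0.8 0.2] [-0.001 -0.     0.07 ]
[1.9 0.  0.2] [-0.001 -0.     0.035]
[-0.1 -0.7  0.2] [-0.001 -0.     0.001]
[-2.3 -1.3  0.2] [-0.001 -0.    -0.034]
[-4.4 -1.8  0.2] [-0.001 -0.    -0.069]
[-6.5 -2.3  0.2] [-0.001 -0.    -0.104]
[-10.9  -3.    0.2] [-0.001 -0.    -0.174]
[-15.2  -3.5   0.2] [-0.001 -0.    -0.244]
[-19.6  -3.6   0.2] [-0.001 -0.    -0.314]
[-24.   -3.4   0.2] [-0.001 -0.    -0.383]
```

>>> apply_moves([
  {"xyz":[-2.3,-0.8,0],"turn":[0,0,-0.034],"grip":0},
  {"xyz":[-4.4,-1.3,0],"turn":[0,0,-0.069],"grip":0},
])

```text
clock: 15.88
tcp_pos: [0.5694, -0.0848, 0.0732]
orientation: [0.0, -0.156, 0.988, -0.0]
wrist_force: [-0.1, -0.6, -0.0]
finger_gap: -0.0001
grip_force: 0.6
```

>>> apply_moves([
  {"xyz":[-2.1,-0.2,0],"turn":[0,0,-0.035],"grip":0},
  {"xyz":[-4.2,-0.4,0],"turn":[0,0,-0.07],"grip":0},
])

```text
clock: 16.05
tcp_pos: [0.5729, -0.0844, 0.0732]
orientation: [-0.001, -0.191, 0.982, -0.001]
wrist_force: [-8.0, -5.9, 3.7]
finger_gap: -0.0001
grip_force: 4.6
```

>>> apply_moves([
  {"xyz":[-2.1,-0.1,0],"turn":[0,0,-0.035],"grip":0},
])

```text
clock: 16.13
tcp_pos: [0.5731, -0.0847, 0.0731]
orientation: [-0.003, -0.207, 0.978, -0.002]
wrist_force: [-11.9, -8.6, 7.2]
finger_gap: 0.0001
grip_force: 7.5
```

```bash
python3 -c "
from h import *
arc((.569,-.0225),.060,[-68,-66,-64,-62,-60,-58,-56,-54],.019,.073)"
```

```text
t 16.1333 tcp [ 0.5731 -0.0847  0.0731] phi -156.1 F [-11.93  -8.65   7.22]
[-0.4 -0.8  0.1] [-0.002 -0.006  0.034]
[-2.5 -1.5  0.1] [-0.002 -0.006 -0.001]
[-4.6 -2.2  0.1] [-0.002 -0.006 -0.036]
[-6.7 -2.7  0.1] [-0.002 -0.006 -0.071]
[-8.9 -3.2  0. ] [-0.002 -0.006 -0.106]
[-11.   -3.6   0. ] [-0.002 -0.006 -0.141]
[-13.2  -3.9   0. ] [-0.002 -0.006 -0.176]
[-15.4  -4.2   0. ] [-0.001 -0.006 -0.21 ]
```

The force rose sharply to about 15 N, so the lever is at its stop. I'm backing off and rising clear.

>>> apply_moves([
  {"xyz":[3,0,0],"turn":[0,0,0],"grip":0},
  {"xyz":[8,0,0],"turn":[0,0,0],"grip":0},
  {"xyz":[14,0,-5],"turn":[0,0,0],"grip":0},
  {"xyz":[14,0,-40],"turn":[0,0,0],"grip":0},
  {"xyz":[14,0,-80],"turn":[0,0,0],"grip":0},
  {"xyz":[0,0,-120],"turn":[0,0,0.12],"grip":0},
  {"xyz":[0,0,-127],"turn":[0,0,0.24],"grip":0},
])

```text
clock: 16.72
tcp_pos: [0.5794, -0.0831, 0.2077]
orientation: [0.006, -0.086, 0.996, -0.002]
wrist_force: [2.0, 0.1, 1.1]
finger_gap: 0.0001
grip_force: 0.0
```

```bash
python3 -c "
from h import *
mv((.536,.150,.2,88.7),(.496,-.032,.2,128.3))"
```

```text
t 16.7167 tcp [ 0.5794 -0.0831  0.2077] phi -170.1 F [2.   0.08 1.13]
[  2.8 237.1   6.6] [0.007 0.012 1.766]
[73.5 64.7  6.6] [0.002 0.013 1.075]
```

>>> apply_moves([
  {"xyz":[1,30,7],"turn":[0,0.01,0.12],"grip":0},
  {"xyz":[2,65,7],"turn":[0,0.01,0.24],"grip":0},
  {"xyz":[3,100,7],"turn":[0,0.01,0.36],"grip":0},
  {"xyz":[3,140,7],"turn":[0,0.01,0.48],"grip":0},
  {"xyz":[3,180,7],"turn":[0,0.01,0.6],"grip":0},
  {"xyz":[3,215,7],"turn":[0,0.01,0.72],"grip":0},
  {"xyz":[3,237,7],"turn":[0,0.01,0.84],"grip":0},
  {"xyz":[3,237,7],"turn":[0,0.01,0.96],"grip":0},
  {"xyz":[3,237,7],"turn":[0,0.01,1.08],"grip":0},
  {"xyz":[3,237,7],"turn":[0,0.01,1.2],"grip":0},
  {"xyz":[3,237,7],"turn":[0,0.01,1.32],"grip":0},
  {"xyz":[3,237,7],"turn":[0,0.01,1.44],"grip":0},
])

```text
clock: 17.72
tcp_pos: [0.5302, 0.1504, 0.1934]
orientation: [-0.004, 0.592, 0.806, 0.0]
wrist_force: [0.6, 0.5, -1.1]
finger_gap: 0.0002
grip_force: 0.0
```

>>> apply_moves([
  {"xyz":[0,0,0],"turn":[0,0,0.12],"grip":0},
  {"xyz":[0,0,0],"turn":[0,0,0.24],"grip":0},
  {"xyz":[0,0,0],"turn":[0,0,0.326],"grip":0},
  {"xyz":[0,0,0],"turn":[0,0,0.326],"grip":0},
  {"xyz":[0,0,0],"turn":[0,0,0.326],"grip":0},
])

```text
clock: 18.13
tcp_pos: [0.5303, 0.1502, 0.1932]
orientation: [-0.004, 0.712, 0.702, -0.001]
wrist_force: [0.3, -1.4, -0.0]
finger_gap: -0.0
grip_force: 0.0
```

```bash
python3 -c "
from h import *
import pickle
c=imaging.read_camera('wrist');c0=pickle.load(open('w7.pkl','rb'));T=imaging.read_camera('top');T0=pickle.load(open('top.pkl','rb'))
mv((.536,.150,.2,88.7))
def seg(c):
  u,v=proj(c,np.array([.5425,.166,.06])).astype(int); linefit(c,(u-10,v-18,u+10,v+30))
  # brass pointer pixels
  u,v=proj(c,np.array([.544,.205,.056])).astype(int);b=c['color'][v-30:v+35,u-30:u+30].astype(int)
  m=(b[...,2]-b[...,0]>90)&(b[...,1]>90)&(b[...,2]>150)
  n,l,st,ce=cv2.connectedComponentsWithStats(m.astype(np.uint8))
  k=1+st[1:,4].argmax();ys,xs=np.nonzero(l==k);i=ys>=ys.max()-1
  print('ptr n',st[k,4],'cen',world(c,ce[k][0]+u-30,ce[k][1]+v-30,.057).round(4),'tip',world(c,xs[i].mean()+u-30,ys.max()+v-30,.057).round(4))
seg(c0);seg(c)
for t in(T0,T):
  z=t['color'].max(2)[225:285,296:336];P=np.array([world(t,x+296,y+225)for y,x in np.argwhere(z<300)])
  hi=P[(P[:,2]>.078)&(P[:,2]<.11)];print('lever peg',hi.mean(0).round(4) if len(hi) else 0,len(hi))
"
```

```text
t 18.2333 tcp [0.5303 0.1502 0.193 ] phi 89.1 F [ 0.37 -0.    1.18]
[-0.1  5.7 -7. ] [-0.007 -0.005  0.008]
line n 88 mid [0.5419 0.1637] ang -91.1 ends [0.5423 0.1822] [0.5415 0.1447] width 0.4263862340876517
ptr n 1220 cen [0.5451 0.2169 0.057 ] tip [0.5428 0.1958 0.057 ]
line n 101 mid [0.5418 0.1652] ang -91.0 ends [0.5421 0.1816] [0.5415 0.1449] width 0.5442732684320587
ptr n 1254 cen [0.5449 0.2166 0.057 ] tip [0.5428 0.1958 0.057 ]
lever peg [ 0.5214 -0.0605  0.0894] 49
lever peg [ 0.5893 -0.0785  0.0893] 52
```

```bash
python3 -c "
from h import *
print(ticket.hand_in())"
```

```text
the job is handed in; nothing more can be done
None
```

I handed the job in at about 18 s: the index line is within 1 mm of the pointer tip, the lever is against its stop (the force rose to about 16 N, under the 25 N limit), and dial and pointer read unmoved afterwards; no verdict came back, and I viewed 12 pictures, over the allowed 10.

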